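# Index the slug jig to loading and hold its bush plate at the balance point

### The job

Bring the thumb-slug drilling jig round to its loading station: lift the red index plunger by its knob, turn the head with it to the slot marked by the green plug, and let the plunger drop fully home there. The lid's stay is off, so then swing the hinged bush plate up by its black bar to its balance point, without letting it slam or go over the back, and finish while still gripping it there, quite still, so that I can change the slug under it. Leave the loose slugs, the stay, the bottle and the tape where they are.

Things in the scene. Friction and masses are not known exactly. Their poses are not given: they have to be found in the camera images.
- jig: Thumb-slug drilling jig fixed on the bench: round blue base 260 mm wide, 30 mm high. Origin: on the bench, on the head's upright turning axis. On the base lies a brown fixed index ring (radii 78 to 104 mm, top 46 mm above the bench) with five radial slots 12.6 mm wide, 40 degrees apart. Plugs in the blue rim mark four; the plunger starts in the unmarked middle one. All heights are above the bench.
- head (a joint): Turning head: 153 mm aluminium disc with the dark 80 x 80 mm nest block for the slug, block top at 106 mm. Turns about the jig's upright axis, rad, positive anticlockwise from above; slots at 0 (start, within 0.01), +-0.698 and +-1.396; stops at +-1.62. Turns only with the plunger lifted, stiffly (about 3 N at the knob), and stays where it is left.
- plunger (a joint): Sprung index plunger on the head, m lifted: 0 = home in a slot, 0.013 = top stop. Its round-ended 10 mm pin is clear of the ring above 0.009; between slots it rests on the ring at about 0.0085. The spring pushes down with 4 N at home, 7 N at the top. Lifted and carried round by its knob, it turns the head; let go over a slot, within about 3 mm of its middle, it drops home.
- knob (a point): Middle of the red plunger knob: upright, round, 28 mm in diameter, 30 mm tall, 90 mm from the turning axis; this point is 96 mm above the bench when home, 14 mm below the knob's top. The aluminium arm under the knob has its top at 72 mm; the nest block begins 36 mm inward of the knob; otherwise free all round. The knob may turn in the fingers.
- plug_green: Green plug, 20 mm in diameter, 6 mm high, on the blue rim, marking the loading station. Origin: centre of its underside, 30 mm above the bench, 117 mm from the turning axis, on the middle line of its slot: the plunger is over this slot when the knob is 27 mm from the plug, straight in towards the turning axis.
- plug_blue: Blue plug, same size and radius, marking another station; which plug is at which slot changes.
- plug_yellow: Yellow plug, same size and radius, marking another station.
- plug_white: White plug, same size and radius, marking another station.
- lid (a joint): Hinged bush plate (lid) on the head: 90 x 72 x 10 mm aluminium with a dark steel drill bush 16 mm proud and a black bar across its free end, about 0.4 kg. rad, 0 = shut, level; grows as it opens upward; stop at 2.1. Almost no hinge friction. Balance point (centre of mass straight above the hinge pin): 1.35 rad, 77 degrees; below it falls shut, beyond it falls open.
- lid_hinge (a point): Middle of the lid's level hinge pin, 52 mm from the turning axis, 100 mm above the bench. The pin runs along the lid's own y. With the lid shut the lid's x points level from bar to hinge and z up. Seen from above, about the turning axis, the shut bar lies 90 degrees anticlockwise from the knob and the hinge 90 degrees clockwise from it.
- lid_bar (a point): Middle of the black bar: round, 12 mm, 72 mm long, parallel to the hinge pin, on two 9 mm steel arms with 57 mm between them and a 39 mm gap to the plate's edge, so it can be pinched from above across its length and turns between the fingers. In the lid's axes 142 mm along -x and 13 mm along +z from the pin: 113 mm high when shut; at balance 241 mm high and 18 mm from above the pin, on the shut side.
- slug_purple: Purple thumb slug, loose, 36 mm round and 70 mm tall, standing on the bench beside the jig; origin under its centre. Leave it.
- slug_black: Black thumb slug, same size, standing beside the jig. Leave it.
- stay: The lid's stay, off the jig: flat slotted steel link 120 x 16 x 5 mm lying on the bench; origin under its centre. Leave it.
- polish: White polish bottle with a red cap, 64 mm round, 170 mm tall. Leave it.
- tape: White roll of tape, 80 mm round, 24 mm tall, lying on the bench. Leave it.

How it is judged:
By the outcome, as a careful person would: the job done as asked, in the order asked, and still so for the second after the job is handed in, while the arm keeps its last pose, push and grip.
It also fails if it takes over 64 s, if anything falls off the work surface, if the arm or the gripper's body presses on something with over 40 N, if the wrist force passes 120 N, or if a joint passes its speed limit or range.

### The arm

A 6-joint arm with a two-finger parallel gripper is mounted at the origin on the work surface. World frame = base frame: x ahead of the robot, y to its left, z up, the work surface at z = 0. Lengths are in m, angles in rad, forces in N, time in s.
With the tool pointing down it reaches from about 0.3 to 0.775 m from the base axis. Payload 14.6 kg.
Tool frame: the origin (TCP) lies between the finger pads; the fingertips stand ctrl.tip_reach ahead of it and the grasp point (between the pads) lies 2 mm behind it (ctrl.tip_reach is the distance from the TCP to the fingertips, in m); z points along the fingers, y is the direction in which the jaws open and shut (so a half turn about z gives the same grasp; the last joint's range is limited). The gripper opens to 94 mm and grips with 3 to 60 N. Pads are 16 mm wide; open, the fingers measure 119 mm over their backs; the gripper's body (75 mm by 177 mm) begins 78 mm behind the grasp point.
Start: joints at [1.103, 0.3, 1.521, -0, 1.321, -0.067], TCP at [0.215, 0.506, 0.222] pointing down, gripper open.
Joint ranges: [-3.03, 3.03], [-0.79, 2.21], [0.23, 2.52], [-1.04, 4.18], [0, 3.07], [-2.55, 2.55]. Speed limits (rad/s): [2.22, 2.22, 2.57, 3.14, 3.14, 3.14].

### API

Orientations are given as [roll, pitch, yaw] about the fixed x, y, z axes, in that order (R = Rz(yaw) Ry(pitch) Rx(roll)).
In Python, from station import ctrl gives the robot as it stands. The module is installed in compiled form; this text tells all that it offers.
- The arm moves only by the tool move_arm, never from a script. Its argument "commands" is a list of rows, each a list of 4 numbers: the shift along the tool's x, y, z in m, then the turn about the tool's z in degrees. In form: [[dx, dy, dz, roll], ...]. A call has 1 to 10 rows; each row is the pose to reach, as a shift and turn from the pose measured when the call began, along the tool's axes at that moment; what a row does not reach only later rows make up. A row lasts 1/8 s, in which the tool goes at most 62.5 mm and 10.7 degrees, less where a joint would pass 70% of its speed; a pose out of reach is approached as far as the arm can. A call with a gripper value outside its range is refused whole. "jaw" is the opening, from -1 (shut) to 1 (fully open), set as the call begins (left out, the last holds). The fingers move at their own pace and stop on an object; "grip_force" is the grip in N (left out, the last holds). Time passes only in rows, so rows that repeat a pose let the fingers close. It gives the time, the measured TCP pose, the force and the opening at its end, in the units of the state.
- ctrl.get_obs(): the state, without advancing time (a new reading comes with each control period).
- ctrl.camera(name): name is "scene" or "top" or "wrist"; returns a dict with "pixels" (420x560x3 uint8, red, green, blue), "fx", "fy", "cx", "cy" (pixels), "D" ([k1, k2, p1, p2, k3] as OpenCV has them; the pictures are not rectified), "position" and "orientation" of the camera in the world; the wrist camera has in their place "tool_from_camera" (4x4, takes a point from camera to tool coordinates, whose origin is the TCP and whose axes are the flange's). Camera axes: x right, y down, z forward; pixel columns grow to the right and rows downward; lengths in m; the calibration is good to about 2 mm. A picture is of the moment at which its call begins: read the wrist's pose just before it. There is no depth.
- ctrl.hand_in(): hands the job in, once; it reports no verdict.
The state is a dict: "time_s": time; "qpos": joint angles; "joint_vel": joint speeds; "tau": joint torques, N m; "ee_pos": TCP position; "eef_rot": TCP orientation; "force": force on the tool from outside, world axes, zero at the start; "moment": the same for the moment, N m; "grip_width": finger opening in m.
Only numpy, scipy, OpenCV 4.12 (cv2) and the standard library are available. Lean on these libraries where they do the work, as an engineer would, in place of code of your own. Each camera call takes 0.05 s, during which the arm holds its last target. There are 200 camera calls.

## Working session

There is one attempt and no reset: what is moved stays moved. The work goes in short steps, Python scripts to look and compute and a tool call to move; the robot and the scene stay as the last step left them, time stands still between calls to the robot, and variables do not carry over. Pictures are saved under pics/ and viewed, on a budget of 10 in all, crops included, one or two more only if the job needs it, and the job is handed in when it is done.

Besides the shell and the picture viewer there is one more tool, called after ">>>" as name([rows], argument=value, ...), one row to a line, values as JSON. move_arm: Moves the arm, as the interface text tells. Its arguments: {"type":"object","properties":{"commands":{"type":"array"},"jaw":{"type":"number"},"grip_force":{"type":"number"}},"required":["commands"]}

```bash
mkdir -p pics
cat > h.py <<'E'
import numpy as np, cv2
from station import ctrl
from scipy.spatial.transform import Rotation as R
def rot(o):
    o=np.array(o,float)
    if o.shape==(3,3): return o
    return R.from_euler('xyz',o).as_matrix() if o.size==3 else R.from_quat(o).as_matrix()
def shot(name,fn):
    s=ctrl.get_obs(); c=ctrl.camera(name)
    cv2.imwrite('pics/'+fn,cv2.resize(c['pixels'][:,:,::-1],(784,588),interpolation=cv2.INTER_CUBIC))
    return s,c
def campose(s,c):
    if 'position' in c: return rot(c['orientation']),np.array(c['position'])
    T=np.array(c['tool_from_camera']);Rt=rot(s['eef_rot'])
    return Rt@T[:3,:3],Rt@T[:3,3]+np.array(s['ee_pos'])
def K(c): return np.array([[c['fx'],0,c['cx']],[0,c['fy'],c['cy']],[0,0,1.]])
def ray(s,c,u,v,z):  # u,v in raw px -> point at height z
    Rc,p=campose(s,c)
    q=cv2.undistortPoints(np.array([[[u,v]]],float),K(c),np.array(c['D'],float))[0,0]
    d=Rc@np.array([q[0],q[1],1]); return p+d*(z-p[2])/d[2]
def proj(s,c,P):
    Rc,p=campose(s,c)
    return cv2.projectPoints(np.atleast_2d(np.array(P,float)),cv2.Rodrigues(Rc.T)[0],-Rc.T@p,K(c),np.array(c['D'],float))[0][:,0]
E
python3 - <<'E'
from h import *
s,c=shot('top','t1.png'); print({k:v for k,v in c.items() if k!='pixels'}); print(s, ctrl.tip_reach)
s,c=shot('scene','s1.png'); print({k:v for k,v in c.items() if k!='pixels'})
E
```

```text
{'fx': 537.7499742475798, 'fy': 537.7499742475798, 'cx': 274.03139131167484, 'cy': 209.02144321596907, 'D': array([-0.12780054,  0.        ,  0.        ,  0.        ,  0.        ]), 'position': array([0.24975704, 0.01710478, 1.71433269]), 'orientation': array([-2.95049405, -0.00606269, -1.59679851])}
{'time_s': 0.0, 'qpos': array([ 1.10338002e+00,  3.00454910e-01,  1.52156765e+00, -4.95476009e-06,
        1.32066046e+00, -6.65820896e-02]), 'joint_vel': array([ 0.00028124,  0.00071972,  0.00031006,  0.00099714,  0.00026333,
       -0.00144023]), 'tau': array([ 1.18653523e-03, -5.31797898e+01, -3.52743816e+01,  7.08540785e-02,
        2.43704132e-02, -1.60644604e-04]), 'ee_pos': array([0.21449433, 0.50620277, 0.22190087]), 'eef_rot': array([-3.14050438e+00, -6.77567110e-05,  2.74075963e+00]), 'force': array([ 0.50826263, -0.97328384,  0.38584373]), 'moment': array([ 0.01600977, -0.01020918,  0.04941271]), 'grip_width': 0.09407857716286343} 0.017
{'fx': 410.5394844201425, 'fy': 410.5394844201425, 'cx': 272.6986068274691, 'cy': 216.24948983034784, 'D': array([0.02503707, 0.        , 0.        , 0.        , 0.        ]), 'position': array([1.21747231, 0.47192052, 0.79864564]), 'orientation': array([-2.28732226,  0.01515933,  2.18840657])}
```

View pics/t1.png

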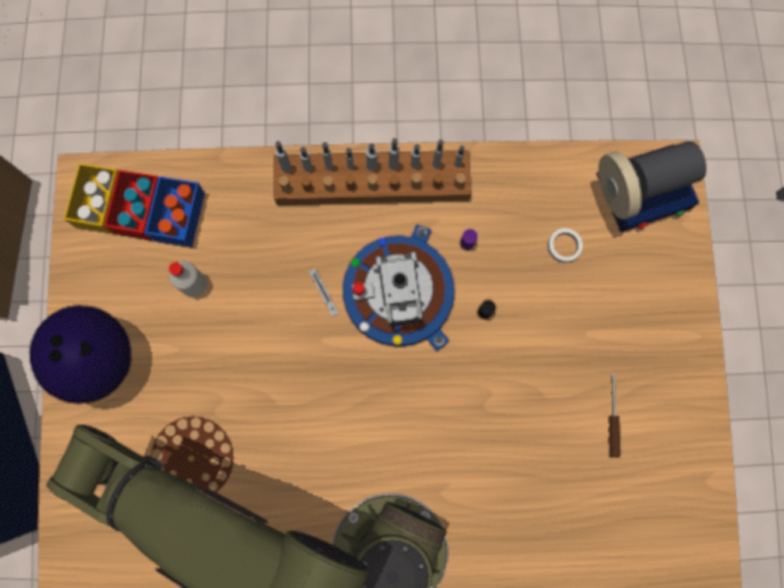

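View pics/s1.png

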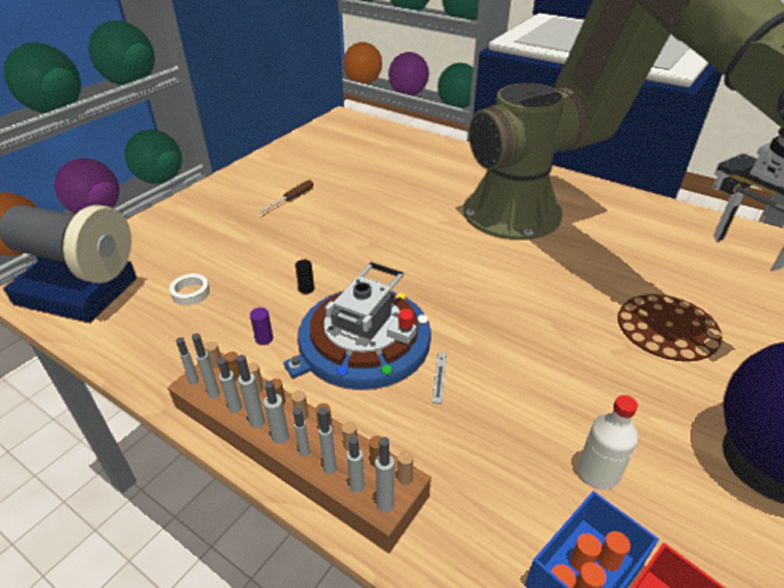

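The top view shows the jig centred near (399,291), the red knob at (359,288), and plugs green (355,262), blue (383,242), white (364,327) and yellow (397,340). The shut bar is near (405,325), on the robot side. I'll find these positions more precisely with colour centroids.

Run:
```python
from h import *
from scipy.optimize import least_squares
def cents(s,c,roi):
    hsv=cv2.cvtColor(c['pixels'],cv2.COLOR_RGB2HSV); u0,u1,v0,v1=roi
    out={}
    for n,lo,hi in [('green',(50,120,50),(75,255,255)),('yellow',(25,150,120),(34,255,255)),('red',(0,190,120),(4,255,255)),('white',(0,0,215),(179,40,255)),('blue',(113,150,150),(125,255,255))]:
        m=np.zeros(hsv.shape[:2],np.uint8); m[v0:v1,u0:u1]=cv2.inRange(hsv,lo,hi)[v0:v1,u0:u1]
        k,l,st,ce=cv2.connectedComponentsWithStats(m)
        out[n]=[(tuple(ce[i].round(1)),int(st[i,4])) for i in np.argsort(-st[1:,4])[:3]+1] if k>1 else []
    return out
s=ctrl.get_obs();c=ctrl.camera('top'); r=cents(s,c,(240,330,160,250))
for n,L in r.items():
    for (u,v),a in L: print('top',n,u,v,a,ray(s,c,u,v,0.096 if n=='red' else .035).round(4))
c2=ctrl.camera('scene'); r=cents(s,c2,(205,315,185,280))
for n,L in r.items():
    for (u,v),a in L: print('scene',n,u,v,a,ray(s,c2,u,v,0.096 if n=='red' else .034).round(4))
a=c['pixels'][155:255,240:340,::-1]; b=c2['pixels'][180:280,205:315,::-1]
cv2.imwrite('pics/c1.png',np.hstack([cv2.resize(x,(400,400),interpolation=cv2.INTER_CUBIC) for x in (a,cv2.resize(b,(100,100)))]))
```

```text
top green 253.5 187.2 28 [0.6472 0.0624 0.035 ]
top yellow 283.2 242.1 21 [ 0.4676 -0.0276  0.035 ]
top red 255.9 205.1 46 [0.5761 0.0545 0.096 ]
top blue 271.0 171.0 1 [0.6994 0.005  0.035 ]
scene green 275.7 263.6 39 [0.6512 0.0647 0.034 ]
scene yellow 286.0 210.5 10 [ 0.4661 -0.029   0.034 ]
scene red 290.0 226.7 111 [0.5739 0.0554 0.096 ]
scene white 258.7 214.8 159 [ 0.5257 -0.0826  0.034 ]
scene white 275.5 237.4 140 [0.5744 0.0101 0.034 ]
scene white 247.7 244.1 104 [ 0.6366 -0.0357  0.034 ]
scene blue 242.5 267.0 2 [0.7074 0.0033 0.034 ]
scene blue 243.0 261.0 1 [ 0.6909 -0.0083  0.034 ]
scene blue 241.0 265.0 1 [ 0.7043 -0.004   0.034 ]
```

View pics/c1.png

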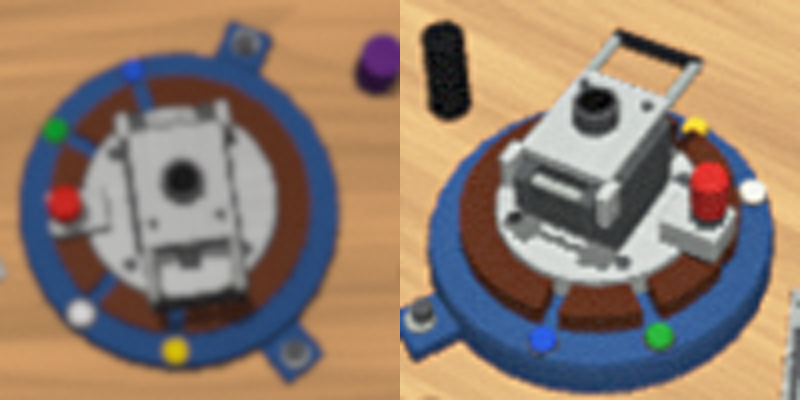

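Run:
```python
from h import *
from scipy.optimize import least_squares
s=ctrl.get_obs();c=ctrl.camera('top')
px={'g':(253.6,187.3,-1),'b':(273.2,172.7,-2),'w':(260,233.5,1),'y':(283.5,242.4,2)}
W=np.array([ray(s,c,u,v,.036)[:2] for u,v,_ in px.values()]); k=np.array([x[2] for x in px.values()])
def f(p):
    a=p[2]+k*np.deg2rad(40); return (p[:2]+.117*np.c_[np.cos(a),np.sin(a)]-W).ravel()
r=least_squares(f,[.585,-.03,1.6]); x,y,a=r.x
print(W.round(4)); print('jig',r.x.round(4),np.rad2deg(a),'res',r.fun.round(4))
print('knob now',x+.09*np.cos(a),y+.09*np.sin(a)); b=a-np.deg2rad(40)
print('knob tgt',x+.09*np.cos(b),y+.09*np.sin(b))
h=np.array([x,y])+.052*np.array([np.cos(b-np.pi/2),np.sin(b-np.pi/2)]); d=np.array([np.cos(b+np.pi/2),np.sin(b+np.pi/2)])
print('hinge',h,'dir to bar',d,'bar shut',h+.142*d,'bar bal',h+.018*d, 'hinge yaw deg',np.rad2deg(b))
c2=ctrl.camera('scene')
# scene check
P=[[x+.117*np.cos(a+j*np.deg2rad(40)),y+.117*np.sin(a+j*np.deg2rad(40)),.036] for j in (-2,-1,1,2)]+[[x+.09*np.cos(a),y+.09*np.sin(a),.096]]
print(proj(s,c2,P).round(1), proj(s,c,P[4:]).round(1))
```

```text
[[ 0.6466  0.0621]
 [ 0.6933 -0.0019]
 [ 0.4966  0.0447]
 [ 0.4665 -0.0285]]
jig [ 0.5822 -0.0355  1.6875] 96.68416164863767 res [-0.0002  0.0002  0.0009  0.      0.0004  0.     -0.0012 -0.0002]
knob now 0.571684282364555 0.05389805772721038
knob tgt 0.6315927850207209 0.03971880066032816
hinge [ 0.62561403 -0.0640514 ] dir to bar [-0.83565556  0.54925384] bar shut [0.50695094 0.01394265] bar bal [ 0.61057223 -0.05416483] hinge yaw deg 56.68416164863768
[[244.1 262.3]
 [276.  261.5]
 [302.  225.7]
 [286.2 209.9]
 [290.  226. ]] [[256.1 206.5]]
```

>>> move_arm([
  [-0.03,-0.016,0,4],
  [-0.08,-0.044,0,10],
  [-0.135,-0.074,0,17],
  [-0.19,-0.104,0,24],
  [-0.245,-0.134,0,31],
  [-0.3,-0.165,0,38],
  [-0.355,-0.195,0,45],
  [-0.41,-0.225,0,51],
  [-0.465,-0.255,0,56],
  [-0.495,-0.272,0,60],
], jaw=1)

```text
time_s: 1.55
ee_pos: [0.5654, 0.0603, 0.2221]
eef_rot: [-3.141, 0.0, 1.689]
force: [-1.1, 0.7, -0.3]
grip_width: 0.094
```

Run:
```python
from h import *
s,c=shot('wrist','w1.png'); print(s['time_s'],s['ee_pos'],s['eef_rot'],np.rad2deg(s['eef_rot'][2]))
print((proj(s,c,[[.5717,.0539,.110],[.5822,-.0355,.106],[.648,.0625,.036],[.4975,.0445,.036]])*1.4).round(0))
```

```text
1.55 [0.56538944 0.06025735 0.22205779] [-3.14114287e+00  4.21617381e-04  1.68910981e+00] 96.77886349603986
[[408. 309.]
 [407. 447.]
 [517. 278.]
 [300. 278.]]
```

View pics/w1.png

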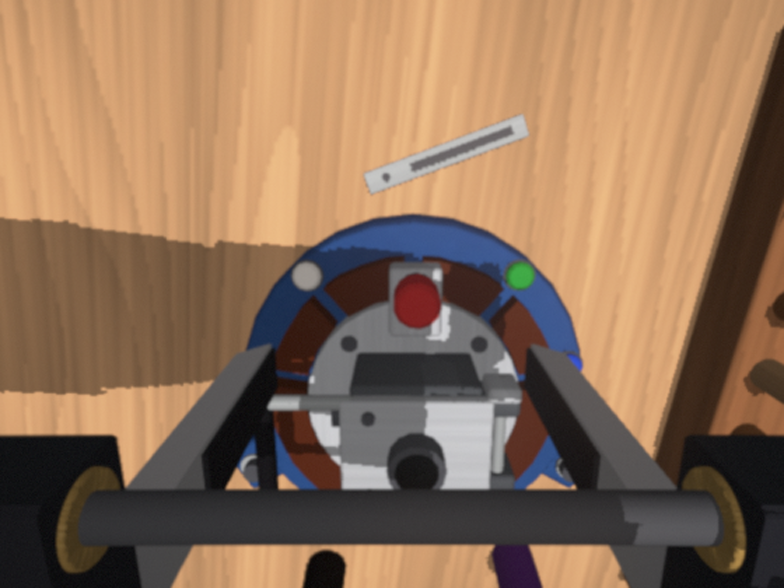

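The wrist view shows the knob top at about (416,303), the green plug at (520,275) and the white plug at (306,276). I'll refit the jig pose from these.

Run:
```python
from h import *
s=ctrl.get_obs();c=ctrl.camera('wrist')
hsv=cv2.cvtColor(c['pixels'],cv2.COLOR_RGB2HSV)
for n,lo,hi in [('green',(50,100,50),(75,255,255)),('red',(0,180,60),(4,255,255))]:
    m=cv2.inRange(hsv,lo,hi); m[:150]=0; m[250:]=0; mm=cv2.moments(m,True); print(n,mm['m10']/mm['m00']*1.4,mm['m01']/mm['m00']*1.4,mm['m00'])
g=ray(s,c,520/1.4,275/1.4,.036)[:2]; w=ray(s,c,306/1.4,276/1.4,.036)[:2]
print('g,w',g,w,np.linalg.norm(g-w),2*.117*np.sin(np.deg2rad(40)))
m=(g+w)/2; t=(w-g); a=np.arctan2(t[1],t[0])-np.pi/2; o=m-.117*np.cos(np.deg2rad(40))*np.array([np.cos(a),np.sin(a)])
print('jig',o,a,np.rad2deg(a)); print('knob pred',o+.09*np.array([np.cos(a),np.sin(a)]),'seen top', ray(s,c,416/1.4,301/1.4,.110))
```

```text
green 518.493851132686 271.35987055016176 309.0
red 414.04317548746513 299.6623955431755 718.0
g,w [0.6513191  0.06192075] [0.50305512 0.04428196] 0.14930953253465076 0.1504123006666502
jig [ 0.58777529 -0.03589823] -4.593976671694341 -263.21547446964274
knob pred [0.57714307 0.05347154] seen top [0.57671932 0.05668672 0.11      ]
```

>>> move_arm([
  [-0.006,0.009,0.01,0],
  [-0.006,0.009,0.03,0],
  [-0.006,0.009,0.055,0],
  [-0.006,0.009,0.08,0],
  [-0.006,0.009,0.1,0],
  [-0.006,0.009,0.115,0],
  [-0.006,0.009,0.124,0],
  [-0.006,0.009,0.124,0],
])

```text
time_s: 2.65
ee_pos: [0.5749, 0.0552, 0.0974]
eef_rot: [-3.14, 0.001, 1.689]
force: [0.3, -0.2, 0.6]
grip_width: 0.0937
```

Run:
```python
from h import *
s,c=shot('wrist','w2.png'); print(s['time_s'],s['ee_pos'],s['force'],s['moment'])
```

```text
2.65 [0.57491442 0.05516018 0.09738697] [ 0.27011806 -0.19070544  0.55647376] [-0.08218701  0.01710512 -0.03226386]
```

View pics/w2.png

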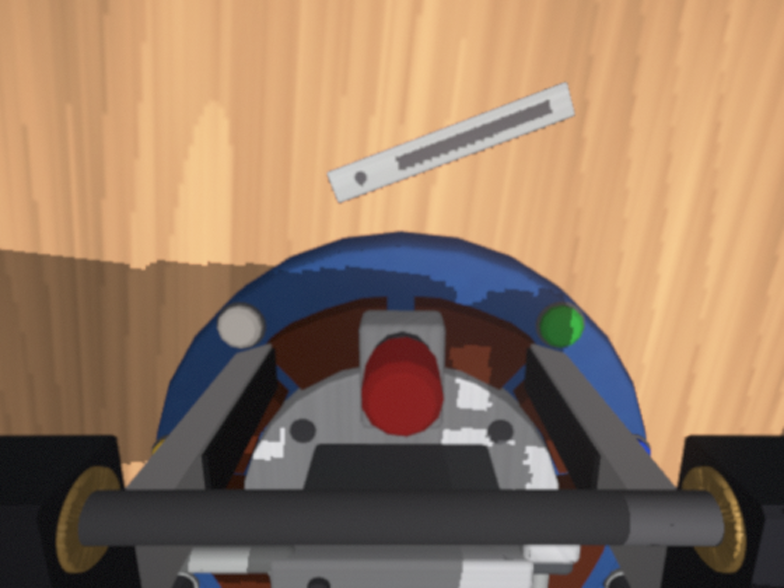

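The knob top is at about (402,396), midway between the fingertips (273 and 530). The plugs are green at (562,326) and white at (240,326), symmetric about the knob.

```bash
cat > jig.py <<'E'
from h import *
E
python3 - <<'E'
from h import *
s=ctrl.get_obs();c=ctrl.camera('wrist')
g=ray(s,c,562/1.4,326/1.4,.036)[:2]; w=ray(s,c,240/1.4,326/1.4,.036)[:2]
print('g,w',g,w,np.linalg.norm(g-w))
m=(g+w)/2; t=(w-g); a=np.arctan2(t[1],t[0])-np.pi/2; o=m-.117*np.cos(np.deg2rad(40))*np.array([np.cos(a),np.sin(a)])
print('jig',o,np.rad2deg(a)+360); print('knob pred',o+.09*np.array([np.cos(a),np.sin(a)]),'seen top', ray(s,c,402/1.4,396/1.4,.110))
print(ray(s,c,402/1.4,434/1.4,.110)-ray(s,c,402/1.4,358/1.4,.110))
E
```

```text
g,w [0.65029685 0.06450157] [0.50260184 0.0469841 ] 0.14873021985881626
jig [ 0.58700565 -0.03326054] 96.7640066348556
knob pred [0.57640544 0.05611304] seen top [0.57644872 0.05799611 0.11      ]
[ 0.00319838 -0.02679468  0.        ]
```

>>> move_arm([
  [0,0,0,0],
  [0,0,0,0],
  [0,0,0,0],
  [0,0,0,0],
  [0,0,0,0],
], jaw=-0.3, grip_force=25)

```text
time_s: 3.38
ee_pos: [0.5753, 0.055, 0.0983]
eef_rot: [3.142, 0.001, 1.689]
force: [0.3, -0.0, -0.8]
grip_width: 0.0473
```

>>> move_arm([
  [0,0,0,0],
  [0,0,0,0],
  [0,0,0,0],
  [0,0,0,0],
  [0,0,0,0],
], jaw=-1, grip_force=25)

```text
time_s: 4.0
ee_pos: [0.5754, 0.0551, 0.0983]
eef_rot: [3.141, 0.001, 1.689]
force: [1.2, -0.5, -1.3]
grip_width: 0.0273
```

>>> move_arm([
  [0,0,-0.003,0],
  [0,0,-0.006,0],
  [0,0,-0.009,0],
  [0,0,-0.0115,0],
  [0,0,-0.0115,0],
  [0,0,-0.0115,0],
])

```text
time_s: 4.75
ee_pos: [0.5753, 0.0551, 0.1096]
eef_rot: [-3.141, 0.001, 1.689]
force: [1.4, 0.6, -7.9]
grip_width: 0.0272
```

>>> move_arm([
  [-0.0002,0.0062,0,4],
  [-0.0009,0.0125,0,8],
  [-0.002,0.0186,0,12],
  [-0.0035,0.0247,0,16],
  [-0.0054,0.0306,0,20],
  [-0.0077,0.0364,0,24],
  [-0.0105,0.042,0,28],
  [-0.0136,0.0474,0,32],
  [-0.0171,0.0526,0,36],
  [-0.0171,0.0526,0,36],
])

```text
time_s: 6.0
ee_pos: [0.6296, 0.0441, 0.1093]
eef_rot: [3.141, 0.001, 1.06]
force: [2.9, -0.7, -7.6]
grip_width: 0.0278
```

Run:
```python
from h import *
s,c=shot('wrist','w3.png'); print(s['time_s'],s['ee_pos'],np.rad2deg(s['eef_rot']),s['force'],s['moment'],s['grip_width'])
```

```text
6.0 [0.62961084 0.04409541 0.10930605] [1.79988146e+02 4.61961994e-02 6.07609448e+01] [ 2.92971338 -0.70229971 -7.58635826] [-0.22231886 -0.51284743  0.02603659] 0.027792862931773125
```

View pics/w3.png

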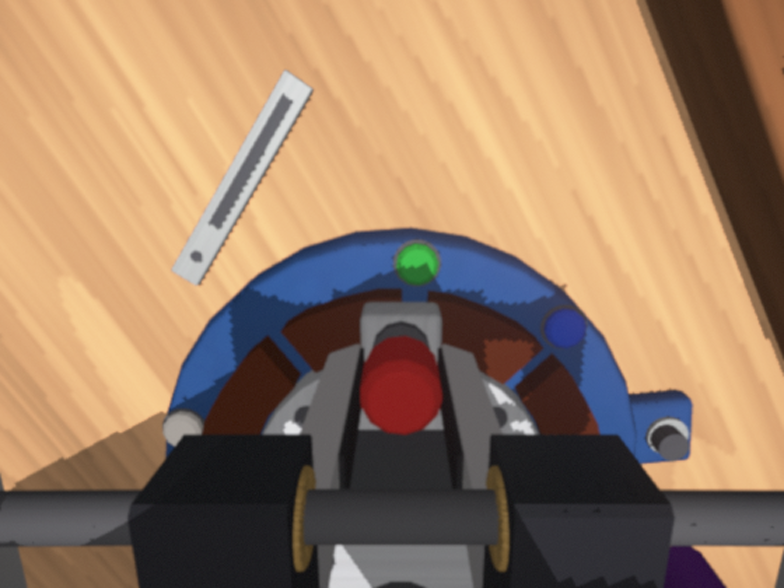

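Green is now at (418,263) against the knob line at 401, about 8 mm at the rim, so roughly 4° is left as planned.

>>> move_arm([
  [0,0.0032,0,2],
  [-0.0002,0.0063,0,4],
  [-0.0002,0.0063,0,4],
  [-0.0002,0.0063,0,4],
])

```text
time_s: 6.55
ee_pos: [0.635, 0.0408, 0.1095]
eef_rot: [3.141, 0.001, 0.992]
force: [0.7, -0.5, -7.6]
grip_width: 0.0275
```

Run:
```python
from h import *
s=ctrl.get_obs();c=ctrl.camera('wrist'); print(s['time_s'],s['ee_pos'],np.rad2deg(s['eef_rot']),s['force'],s['grip_width'])
hsv=cv2.cvtColor(c['pixels'],cv2.COLOR_RGB2HSV)
for n,lo,hi in [('green',(50,100,50),(75,255,255)),('red',(0,180,60),(4,255,255))]:
    m=cv2.inRange(hsv,lo,hi); m[:150]=0; u=np.nonzero(m)[1]; v=np.nonzero(m)[0]; print(n,(u.min()+u.max())/2,u.mean(),(v.min()+v.max())/2,u.size)
    if n=='green': G=ray(s,c,(u.min()+u.max())/2,(v.min()+v.max())/2,.036)
    else: Kn=ray(s,c,(u.min()+u.max())/2,282,.1215)
yaw=s['eef_rot'][2]; print('tool-frame tangential offset plug, knob:',[(p[:2]-s['ee_pos'][:2])@[np.sin(yaw),-np.cos(yaw)] for p in (G,Kn)], G)
```

```text
6.55 [0.63501598 0.04080959 0.10945583] [1.79958562e+02 3.62972727e-02 5.68358430e+01] [ 0.70649982 -0.46939721 -7.62171418] 0.0274974405513244
green 285.5 285.2227138643068 188.0 678
red 286.0 285.6827140549273 275.0 3095
tool-frame tangential offset plug, knob: [np.float64(0.0006658736250389931), np.float64(0.0009205954781186206)] [0.65107371 0.06416468 0.036     ]
```

The plug and knob line up within 0.3 mm, so I'll lower the plunger while still holding it.

>>> move_arm([
  [0,0,0.003,0],
  [0,0,0.006,0],
  [0,0,0.009,0],
  [0,0,0.0112,0],
  [0,0,0.0115,0],
  [0,0,0.0115,0],
])

```text
time_s: 7.35
ee_pos: [0.6351, 0.0408, 0.0983]
eef_rot: [3.141, 0.0, 0.992]
force: [-1.7, 0.5, -0.7]
grip_width: 0.0276
```

>>> move_arm([
  [0,0,0,0],
  [0,0,0,0],
  [0,0,0,0],
  [0,0,0,0],
  [0,0,-0.01,0],
  [0,0,-0.03,0],
  [0,0,-0.06,0],
  [0,0,-0.09,0],
  [0,0,-0.11,0],
  [0,0,-0.11,0],
], jaw=0.3)

```text
time_s: 8.6
ee_pos: [0.6357, 0.0409, 0.2111]
eef_rot: [3.137, -0.002, 0.992]
force: [-0.3, 0.0, 0.2]
grip_width: 0.0611
```

Run:
```python
from h import *
s,c=shot('wrist','w4.png'); print(s['time_s'],s['ee_pos'],np.rad2deg(s['eef_rot']),s['force'],s['grip_width'])
t=ctrl.camera('scene'); a=cv2.resize(t['pixels'][170:290,195:325,::-1],(800,588)[:1]+(588,),interpolation=cv2.INTER_CUBIC)
b=cv2.imread('pics/w4.png'); cv2.imwrite('pics/m4.png',np.hstack([cv2.resize(b,(400,300)),cv2.resize(a,(400,300))]))
```

```text
8.6 [0.63565661 0.04091258 0.21111861] [ 1.79737549e+02 -1.06189605e-01  5.68356739e+01] [-0.32512053  0.00491436  0.17566007] 0.061082055195502416
```

View pics/m4.png

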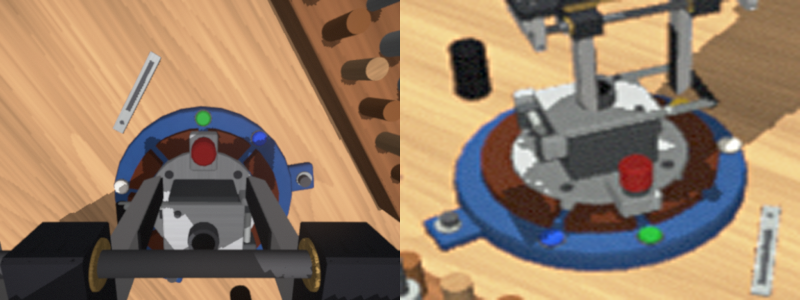

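The plunger sits on the green plug's line and looks home. Next I'll go over the bar.

>>> move_arm([
  [-0.01,-0.01,0,0],
  [-0.03,-0.03,0,0],
  [-0.055,-0.055,0,0],
  [-0.075,-0.075,0,0],
  [-0.09,-0.09,0,0.2],
  [-0.09,-0.091,0,0.2],
  [-0.09,-0.091,0,0.2],
], jaw=-0.2)

```text
time_s: 9.57
ee_pos: [0.5099, 0.0155, 0.208]
eef_rot: [3.141, 0.001, 0.989]
force: [-0.0, -0.0, -0.8]
grip_width: 0.0373
```

Run:
```python
from h import *
s,c=shot('wrist','w5.png'); print(s['time_s'],s['ee_pos'],np.rad2deg(s['eef_rot']),s['grip_width'])
d=np.array([-.8348,.5505]);e=np.array([.5505,.8348]);B=np.array([.5104,.0152])
print((proj(s,c,[[*B,.113],[*(B+.036*e),.113],[*(B-.036*e),.113]])*1.4).round())
t=ctrl.camera('scene'); hsv=cv2.cvtColor(t['pixels'],cv2.COLOR_RGB2HSV); m=cv2.inRange(hsv,(0,190,90),(4,255,255)); m[:190]=0;m[280:]=0;m[:,:230]=0;m[:,330:]=0
v,u=np.nonzero(m); print('scene knob',u.mean(),v.mean(),u.size,[proj(s,t,[[.6351,.0408,z]]).round(1) for z in (.096,.1045)])
```

```text
9.575 [0.50986078 0.01546144 0.20796648] [1.79954223e+02 3.27145015e-02 5.66393117e+01] 0.03734929823533772
[[400. 307.]
 [400. 239.]
 [400. 370.]]
scene knob 271.18918918918916 238.2882882882883 111 [array([[271.2, 238.3]]), array([[271.2, 235.8]])]
```

View pics/w5.png

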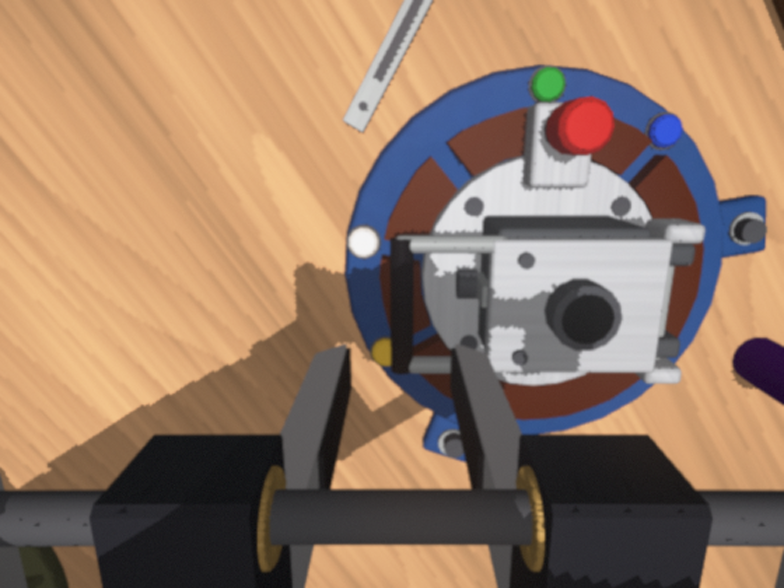

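The bar is at (401,238–372), predicted (400,239–370), and the knob height in the scene camera matches home exactly. I'll narrow the jaw because of the feature at (467,283), then descend.

>>> move_arm([
  [0,0.001,0,0],
  [0,0.001,0.015,0],
  [0,0.001,0.035,0],
  [0,0.001,0.055,0],
  [0,0.001,0.075,0],
  [0,0.001,0.088,0],
  [0,0.001,0.096,0],
  [0,0.001,0.096,0],
], jaw=-0.43, grip_force=15)

```text
time_s: 10.68
ee_pos: [0.5107, 0.0148, 0.1115]
eef_rot: [3.141, 0.001, 0.989]
force: [0.0, 0.3, 0.8]
grip_width: 0.0266
```

>>> move_arm([
  [0,0,0,0],
  [0,0,0,0],
  [0,0,0,0],
  [0,0,0,0],
], jaw=-1, grip_force=15)

```text
time_s: 11.18
ee_pos: [0.5104, 0.0152, 0.1119]
eef_rot: [-3.141, 0.001, 0.989]
force: [-5.0, 2.8, 3.0]
grip_width: 0.0112
```

Run:
```python
from h import *
s,c=shot('wrist','w6.png'); print(s['time_s'],s['ee_pos'],np.rad2deg(s['eef_rot']),s['force'],s['moment'],s['grip_width'])
```

```text
11.175 [0.51040638 0.01517326 0.11192328] [-1.79965756e+02  4.65175508e-02  5.66465338e+01] [-4.97436851  2.77763204  2.9535898 ] [ 0.47429719  0.90528644 -0.03850564] 0.011241688075989038
```

View pics/w6.png

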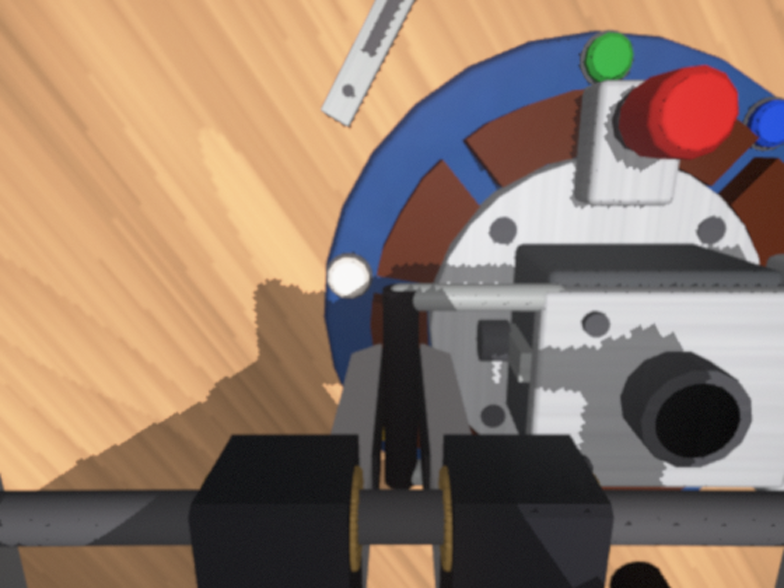

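The fingers hold the bar at (400,290–480), width 11.2 mm, and the knob is still by the green plug. Now I'll swing the lid up along its arc.

>>> move_arm([
  [0,0.0,-0.003,0],
  [0,0.0007,-0.0062,0],
  [0,0.0017,-0.0123,0],
  [0,0.0029,-0.0184,0],
  [0,0.0044,-0.0245,0],
  [0,0.0062,-0.0304,0],
  [0,0.0082,-0.0363,0],
  [0,0.0105,-0.0421,0],
  [0,0.013,-0.0478,0],
  [0,0.013,-0.0478,0],
], grip_force=20)

```text
time_s: 12.48
ee_pos: [0.5208, 0.0084, 0.1603]
eef_rot: [-3.139, 0.001, 0.989]
force: [-8.4, 5.2, 1.9]
grip_width: 0.0114
```

```bash
cat > arc.py <<'E'
from h import *
import sys
s=ctrl.get_obs(); p=s['ee_pos']; d=np.array([.8348,-.5505]); p0=np.array([.5104,.0152]); z0=.1119
u=(p[:2]-p0)@d; w=p[2]-z0; lat=(p[:2]-p0)@[.5505,.8348]
x=.142-u; z=.013+w
print('t',s['time_s'],'u,w,lat mm',u*1e3,w*1e3,lat*1e3,'theta',np.rad2deg(np.arctan2(z,x))-5.23,'R',np.hypot(x,z)*1e3,'F hinge/up',s['force'][:2]@d,s['force'][2],'lat',s['force'][:2]@[.5505,.8348],'g',s['grip_width'])
for t in map(float,sys.argv[1:]):
    a=np.deg2rad(t+5.23); print(t,round((.142-.1426*np.cos(a)-u),4),round(-(.1426*np.sin(a)-.013-w),4),end=' | ')
E
python3 arc.py 22.5 25 27.5 30 32.5 35 37.5 40 42.5 45
```

```text
t 12.475 u,w,lat mm 12.461258086535956 48.401881367961835 0.018559280948441774 theta 20.131138754419325 R 143.3543745131215 F hinge/up -9.825261310662652 1.872757671058734 lat -0.29820732855253707 g 0.011408972267129723
22.5 0.0033 -0.005 | 25.0 0.0063 -0.0104 | 27.5 0.0096 -0.0157 | 30.0 0.0131 -0.0209 | 32.5 0.0168 -0.0259 | 35.0 0.0207 -0.0307 | 37.5 0.0248 -0.0354 | 40.0 0.0291 -0.0398 | 42.5 0.0336 -0.0441 | 45.0 0.0383 -0.0482 |
```

>>> move_arm([
  [0,0.0015,-0.005,0],
  [0,0.0048,-0.0104,0],
  [0,0.0081,-0.0157,0],
  [0,0.0116,-0.0209,0],
  [0,0.0153,-0.0259,0],
  [0,0.0192,-0.0307,0],
  [0,0.0233,-0.0354,0],
  [0,0.0276,-0.0398,0],
  [0,0.0321,-0.0441,0],
  [0,0.0368,-0.0482,0],
])

```text
time_s: 13.72
ee_pos: [0.5512, -0.0115, 0.21]
eef_rot: [-3.138, 0.001, 0.989]
force: [-13.4, 4.0, 11.5]
grip_width: 0.0113
```

```bash
python3 arc.py 47.5 50 52.5 55 57 59 61 63 65 67
```

```text
t 13.725 u,w,lat mm 48.73088374078037 98.07348392263904 0.17963081688973373 theta 44.749604699092686 R 145.0394666237041 F hinge/up -13.379471515020471 11.452699450788513 lat -3.9973475328207493 g 0.011277739384093372
47.5 0.0069 -0.0024 | 50.0 0.0119 -0.0061 | 52.5 0.0171 -0.0095 | 55.0 0.0225 -0.0127 | 57.0 0.0268 -0.0151 | 59.0 0.0313 -0.0173 | 61.0 0.0358 -0.0194 | 63.0 0.0404 -0.0214 | 65.0 0.045 -0.0231 | 67.0 0.0497 -0.0247 |
```

```bash
sed -i 's/^for t.*/R=float(sys.argv[1])\nfor t in map(float,sys.argv[2:]):/; s/    a=.*/    a=np.deg2rad(t+5.23); print(t,round(x-R*np.cos(a),4),round(z-R*np.sin(a),4),end=" | ")/' arc.py; python3 arc.py .1458 44.75 46 48 50 52
python3 - <<'E'
from h import *
s=ctrl.get_obs(); print(s['moment'], s['force'], s['eef_rot'])
E
```

```text
t 13.725 u,w,lat mm 48.73088374078037 98.07348392263904 0.17963081688973373 theta 44.749604699092686 R 145.0394666237041 F hinge/up -13.379471515020471 11.452699450788513 lat -3.9973475328207493 g 0.011277739384093372
44.75 -0.0005 -0.0006 | 46.0 0.002 -0.0026 | 48.0 0.006 -0.0057 | 50.0 0.0101 -0.0087 | 52.0 0.0144 -0.0115 | [ 0.83541446  2.66038281 -0.0346047 ] [-13.37050762   4.02864987  11.45269945] [-3.13799968e+00  9.53250024e-04  9.89172708e-01]
```

>>> move_arm([
  [0,-0.0005,-0.0006,0],
  [0,-0.0005,-0.0006,0],
  [0,0.002,-0.0026,0],
  [0,0.006,-0.0057,0],
  [0,0.006,-0.0057,0],
])

```text
time_s: 14.35
ee_pos: [0.5565, -0.015, 0.2158]
eef_rot: [-3.138, 0.001, 0.989]
force: [2.9, -1.4, -6.6]
grip_width: 0.0113
```

```bash
python3 arc.py .1465 48 50 52 54 56 58 60
python3 - <<'E'
from h import *
s,c=shot('wrist','w7.png'); t=ctrl.camera('scene')
cv2.imwrite('pics/m7.png',np.hstack([cv2.resize(cv2.imread('pics/w7.png'),(400,300)),cv2.resize(t['pixels'][120:270,190:390,::-1],(400,300),interpolation=cv2.INTER_CUBIC)]))
E
```

```text
t 14.35 u,w,lat mm 55.12067271458433 103.93131426908286 0.1503250186384869 theta 48.157852887922985 R 145.67412181393576 F hinge/up 3.186521210747138 -6.55984208905212 lat 0.3666856197508441 g 0.01134097482154949
48.0 -0.0008 -0.0004 | 50.0 0.0033 -0.0034 | 52.0 0.0076 -0.0063 | 54.0 0.0119 -0.0089 | 56.0 0.0164 -0.0115 | 58.0 0.0209 -0.0139 | 60.0 0.0255 -0.0161 |
```

View pics/m7.png

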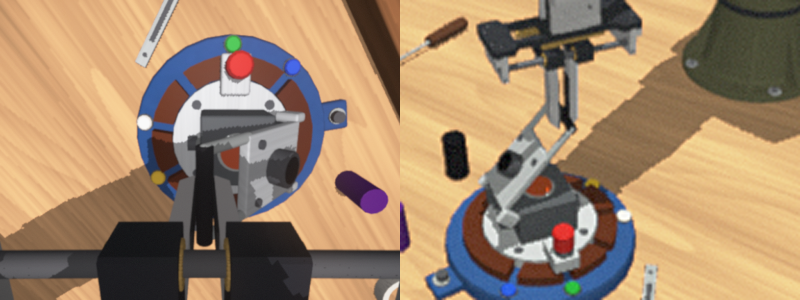

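```bash
sed -i 's/z=.013+w/z=.010+w/' arc.py; python3 arc.py .1427 47.4 49 51 53 55 57 59 61 63
```

```text
t 14.45 u,w,lat mm 54.8171846345732 103.70464829272358 0.13406725735749678 theta 47.29088442567793 R 143.2815073148453 F hinge/up 2.116989290410789 -7.22732879222562 lat -1.0282938735085705 g 0.01118168456738697
47.4 0.0006 0.0003 | 49.0 0.0038 -0.0021 | 51.0 0.0079 -0.0049 | 53.0 0.012 -0.0076 | 55.0 0.0163 -0.0102 | 57.0 0.0207 -0.0126 | 59.0 0.0251 -0.0148 | 61.0 0.0297 -0.0169 | 63.0 0.0343 -0.0188 |
```

>>> move_arm([
  [0,0.002,-0.0009,0],
  [0,0.0038,-0.0021,0],
  [0,0.0079,-0.0049,0],
  [0,0.012,-0.0076,0],
  [0,0.0163,-0.0102,0],
  [0,0.0207,-0.0126,0],
  [0,0.0251,-0.0148,0],
  [0,0.0297,-0.0169,0],
  [0,0.0297,-0.0169,0],
])

```text
time_s: 15.58
ee_pos: [0.5815, -0.0314, 0.233]
eef_rot: [-3.139, 0.001, 0.989]
force: [-4.8, 0.9, 6.8]
grip_width: 0.0113
```

```bash
python3 arc.py .1427 62 64 66 68 70 72 74 76 77
```

```text
t 15.575 u,w,lat mm 84.99957514740395 121.08655428911092 0.28766131587179333 theta 61.269129244999704 R 142.94311158208527 F hinge/up -4.468413905662089 6.790970520595998 lat -1.9081872101382367 g 0.011334381964954975
62.0 0.0018 -0.0005 | 64.0 0.0064 -0.0023 | 66.0 0.0111 -0.004 | 68.0 0.0158 -0.0055 | 70.0 0.0206 -0.0069 | 72.0 0.0255 -0.0081 | 74.0 0.0303 -0.0091 | 76.0 0.0352 -0.0099 | 77.0 0.0377 -0.0103 |
```

>>> move_arm([
  [0,0.0015,-0.0012,0],
  [0,0.0062,-0.003,0],
  [0,0.0109,-0.0047,0],
  [0,0.0156,-0.0062,0],
  [0,0.0205,-0.0076,0],
  [0,0.0254,-0.0088,0],
  [0,0.0302,-0.0098,0],
  [0,0.0302,-0.0098,0],
])

```text
time_s: 16.58
ee_pos: [0.607, -0.0482, 0.2426]
eef_rot: [-3.139, 0.001, 0.989]
force: [-2.7, -0.6, 0.7]
grip_width: 0.0111
```

```bash
python3 arc.py .1432 74 75.5 77.35
python3 - <<'E'
from h import *
s,c=shot('wrist','w8.png'); t=ctrl.camera('scene'); tp=ctrl.camera('top')
a=cv2.resize(cv2.imread('pics/w8.png'),(400,300)); b=cv2.resize(t['pixels'][120:270,190:390,::-1],(400,300),interpolation=cv2.INTER_CUBIC)
cv2.imwrite('pics/m8.png',np.hstack([a,b]))
E
```

```text
t 16.575 u,w,lat mm 115.58375662155397 130.69290545749465 0.27824119885181975 theta 74.1360553514733 R 143.151358918806 F hinge/up -1.9339572603849013 0.7422243233373175 lat -2.0501858462081297 g 0.011117387399661019
74.0 -0.0003 0.0 | 75.5 0.0033 -0.0006 | 77.35 0.0079 -0.0013 |
```

View pics/m8.png

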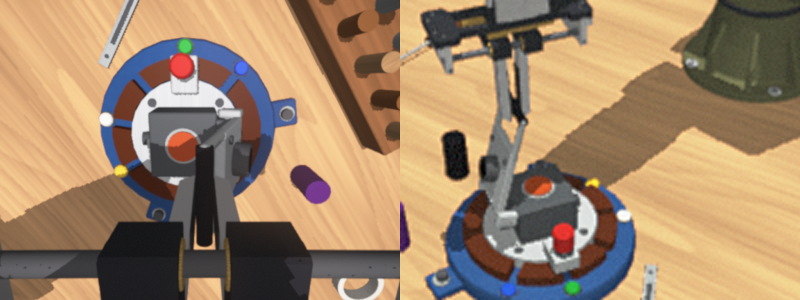

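>>> move_arm([
  [0,0.002,-0.0004,0],
  [0,0.004,-0.0008,0],
  [0,0.006,-0.001,0],
  [0,0.0075,-0.0012,0],
  [0,0.0082,-0.0013,0],
  [0,0.0082,-0.0013,0],
  [0,0.0082,-0.0013,0],
  [0,0.0082,-0.0013,0],
])

```text
time_s: 17.73
ee_pos: [0.6136, -0.0525, 0.2439]
eef_rot: [-3.139, 0.001, 0.989]
force: [-1.3, -0.5, 1.8]
grip_width: 0.0108
```

```bash
python3 arc.py .1432 77.35
python3 - <<'E'
from h import *
s=ctrl.get_obs(); t=ctrl.camera('scene'); tp=ctrl.camera('top')
d=np.array([-.8348,.5505]);e=np.array([.5505,.8348]);H=np.array([.5855,-.0343])-.052*d
# predicted geometry overlay: plate side edges at lid angles 75,77.35,80 
img=t['pixels'][:,:,::-1].copy()
u0,v0=205,130
big=cv2.resize(img[v0:v0+120,u0:u0+130],(780,588)[:1]+(590,),interpolation=cv2.INTER_CUBIC); sx,sy=6,590/120
def L(a):
    a=np.deg2rad(a); X=np.array([*(d*np.cos(a)),np.sin(a)]); Z=np.array([*(-d*np.sin(a)),np.cos(a)]); return lambda l,y,h:np.array([*H,.1])+X*l+Z*h+np.array([*(e*y),0])
for a,col in ((72,(255,0,0)),(77.35,(0,255,0)),(83,(0,0,255))):
    f=L(a)
    for l,h in ((.142,.013),):
        q=proj(s,t,[f(l,y,h) for y in (-.036,.036)])
        q=((q-[u0,v0])*[sx,sy]).astype(int); cv2.line(big,tuple(map(int,q[0])),tuple(map(int,q[1])),col,1)
    q=proj(s,t,[f(l,.033,.013) for l in (0.09,.142)]); q=((q-[u0,v0])*[sx,sy]).astype(int); cv2.line(big,tuple(map(int,q[0])),tuple(map(int,q[1])),col,1)
cv2.imwrite('pics/m9.png',big)
E
```

```text
t 17.725 u,w,lat mm 123.40454962321685 131.9834493537195 0.3003572580056137 theta 77.30848979407855 R 143.19598690290044 F hinge/up -0.8055626036818664 1.7725895525429634 lat -1.1644655970994922 g 0.01083966856824239
77.35 0.0001 -0.0 |
```

View pics/m9.png

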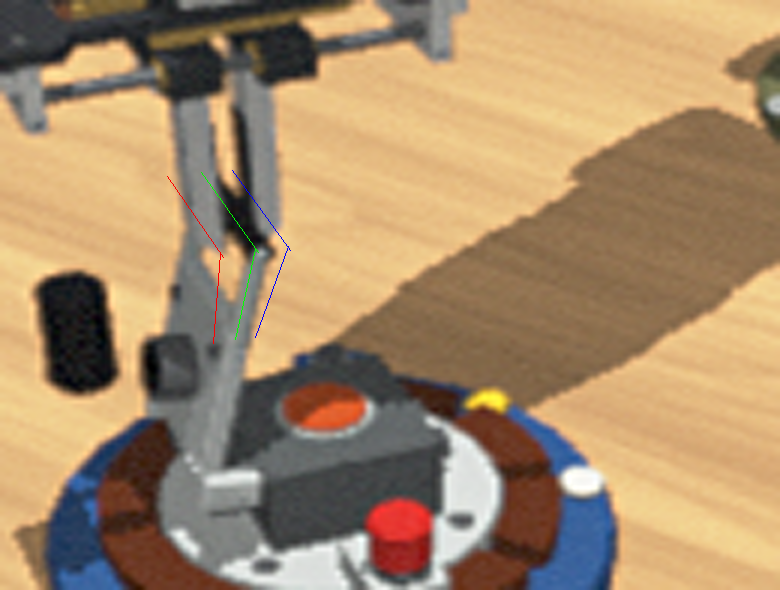

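In this crop the bar runs (222,185)–(265,250), about one raw pixel from the predicted balance line. That is within calibration, and it hints at being slightly short, as the force fit does. I'll nudge it 0.8 mm, let it settle and check.

>>> move_arm([
  [0,0.0004,0,0],
  [0,0.0008,-0.0001,0],
  [0,0.0008,-0.0001,0],
  [0,0.0008,-0.0001,0],
  [0,0.0008,-0.0001,0],
  [0,0.0008,-0.0001,0],
  [0,0.0008,-0.0001,0],
  [0,0.0008,-0.0001,0],
])

```text
time_s: 18.82
ee_pos: [0.6143, -0.0529, 0.244]
eef_rot: [-3.139, 0.001, 0.989]
force: [-1.9, -0.6, 2.0]
grip_width: 0.0112
```

```bash
python3 arc.py .1432 77.35
python3 - <<'E'
from h import *
s=ctrl.get_obs();t=ctrl.camera('scene'); hsv=cv2.cvtColor(t['pixels'],cv2.COLOR_RGB2HSV); m=cv2.inRange(hsv,(0,190,90),(4,255,255)); m[:190]=0;m[280:]=0;m[:,:230]=0;m[:,330:]=0
m[:225]=0; v,u=np.nonzero(m); print('knob',u.mean(),v.mean(),u.size,'vel',np.abs(s['joint_vel']).max())
E
python3 arc.py .1432 77.35
```

```text
t 18.825 u,w,lat mm 124.19665535248544 132.05942119009447 0.301817197275027 theta 77.626749925636 R 143.17066120369373 F hinge/up -1.2461118689599195 2.0071651864830944 lat -1.4857261110812192 g 0.011203697803072541
77.35 -0.0007 0.0001 | knob 271.23148148148147 238.30555555555554 108 vel 0.0012945598197077043
t 18.875 u,w,lat mm 124.1797025176829 132.08616556874858 0.3131293355348695 theta 77.62135018206465 R 143.19930673152055 F hinge/up -1.079829626511446 2.8929062555274787 lat -1.9393645071605567 g 0.011021705517696108
77.35 -0.0007 0.0001 |
```

The knob is exactly where it sat when home, the lid is at about 77.5° and the arm is still, so I'm handing in.

```bash
python3 -c "
from station import ctrl
print(ctrl.hand_in())"
```

```text
the job is handed in; nothing more can be done
None
```

The jig is at its loading station and the lid is up at its balance point, still gripped. I handed the job in at about 19 s on the robot's clock.

- **Head and plunger:** I lifted the red plunger about 11 mm, turned the head 40° clockwise to the green plug, and lowered the plunger while holding it. Just before lowering, the knob and plug lined up within about 0.3 mm. At the end the scene camera showed the knob within 0.1 pixel of its fully-home height, and the head hadn't turned.
- **Lid:** I swung it up by the bar without letting go. My last estimate was about 77.6°, against the 77.35° target, with about 3 N on the wrist and the arm still.
- **Left alone:** I didn't go near the slugs, stay, bottle or tape. I did not check their positions afterwards.

**Checks that disagreed:**
- **Arc:** It didn't match my first model. The forces suggested the pivot was about 3 mm higher in tool terms, perhaps because the bar slipped in the fingers. I corrected for this on the way, and the bar saw up to about 18 N of push.
- **Lid angle:** Before a final 0.8 mm nudge, the scene camera put the lid about 1° short of what the arm's position showed. That is within the camera calibration. The nudge covered only about a third of it.

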